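# Close up the collet chest

### The arm

A 6-joint arm with a two-finger parallel gripper is mounted at the origin on the work surface. World frame = base frame: x ahead of the robot, y to its left, z up, the work surface at z = 0. Lengths are in mm, angles in rad, forces in N, time in s.
With the tool pointing down it reaches from about 350 to 775 mm from the base axis. Payload 7.3 kg.
Tool frame: the origin (TCP) lies at the very end of the fingers, on their centre line; the grasp point (between the pads) lies 19 mm behind it; z points along the fingers, y is the line along which they close (so a half turn about z gives the same grasp; the last joint's range is limited). The gripper opens to 92 mm and grips with 3 to 60 N. Pads are 19 mm wide; open, the fingers measure 130 mm over their backs; the gripper's body (75 mm by 190 mm) begins 47 mm behind the grasp point.
Start: joints at [1.187, 0.342, 1.524, -0, 1.275, -0.146], TCP at [123.655, 510.249, 226.741] pointing down, gripper open.
Joint ranges: [-2.53, 2.53], [-0.77, 2.02], [0.04, 2.7], [-1, 4.14], [0.28, 2.66], [-3.11, 3.11]. Speed limits (rad/s): [2.57, 2.57, 3.14, 3.14, 3.14, 3.14].

### API

Orientations are given as [roll, pitch, yaw] about the fixed x, y, z axes, in that order (R = Rz(yaw) Ry(pitch) Rx(roll)).
In Python, from plant import bot gives the robot as it stands.
- The arm moves only by the tool jog_arm, never from a script. Its argument "targets" is a list of rows, each an object with "xyz": the shift along the tool's x, y, z as a fraction of full scale, a list of three; "spin": the turn about the tool's z as a fraction of full scale. In form: [{"xyz": [x, y, z], "spin": spin}, ...]. A call has exactly 10 rows; each row shifts and turns the commanded pose from where the row before left it, along the tool's axes as they then stand; what a row does not reach is not made up. Full scale, the value 1, is 80 mm for a shift and 0.1 rad for a turn. A row lasts 1/8 s, in which the tool goes at most 62.5 mm and 10.7 degrees, less where a joint would pass 70% of its speed; a pose out of reach is approached as far as the arm can. A call with a number of a shift or a turn outside -1 to 1 is refused whole. A call with a gripper value outside its range is refused whole. "gripper" is the opening in per cent of the stroke, from 0 (shut) to 100 (fully open), set as the call begins (left out, the last holds). The fingers move at their own pace and stop on an object; the grip force is fixed at half the most. Time passes only in rows, so rows that do not move let the fingers close, or fill a call up. It gives the time, the measured TCP pose, the force, the opening and the grip force at its end, in the units of the state.
- bot.get_obs(): the state, without advancing time (a new reading comes with each control period).
- bot.capture(name): name is "side" or "top"; returns the picture (400x640x3 uint8, blue, green, red); there is no depth.
- bot.get_calibration(name): a dict with "vfov" (degrees; the focal length in pixels is half the picture's height over the tangent of half this angle, whatever the lens; pixels are square), "cx", "cy" (the principal point, pixels), "eye" and "rotation" of the camera in the world. Camera axes: x right, y down, z forward; pixel columns grow to the right and rows downward; lengths in mm; the calibration is good to about 2 mm. A picture is of the moment at which its call begins. get_calibration takes no time and is no camera call.
- bot.close_job(): hands the job in; it is judged then, once.
The state is a dict: "time": time; "joint_positions": joint angles; "dq": joint speeds; "tau": joint torques, N m; "tool_pos": TCP position; "tcp_rot": TCP orientation; "contact_force": force on the tool from outside, world axes, zero at the start; "moment": the same for the moment, N m; "grip_width": finger opening in mm; "finger_force": force on a finger pad.
Only numpy, scipy, OpenCV 4.12 (cv2) and the standard library are available. Lean on these libraries where they do the work, as an engineer would, in place of code of your own. Each camera call takes 0.05 s, during which the arm holds its last target. There are 200 camera calls.

### The job

Close up the collet chest on the bench: push both open drawers fully home with your fingertips, and then push the lid down until it is fully shut. Push from the outside only, without slamming anything: grip nothing, touch nothing inside the drawers, the lid or the top tray, and leave the tools around the chest where they stand.

Things in the scene. Friction and masses are not known exactly. Their poses are not given: they have to be found in the camera images.
- chest: Grey sheet-steel collet chest, fixed to the bench: 180 mm deep (its x), 340 mm wide (its y), 100 mm high to the rim, 128 mm high with the lid shut. Origin: centre of its underside, on the bench (z = 0). Its x axis points from the drawer fronts to the hinge side, away from the robot; its y axis to the left as the robot sees it; z up. Two drawers stand side by side in its front; the lid covers its whole top.
- drawer_left (a joint): How far the left drawer (chest +y half) is pulled out towards the robot, m: 0 = fully home, its front flush with the chest's front face; at most 0.10. It runs along the chest's x axis; stays where it is left; about 2 N of friction; no spring or latch. A hard stop at 0.
- drawer_right (a joint): The same for the right drawer (chest -y half).
- drawer_left_front (a point): Middle of the outer face of the left drawer's flat front; moves with the drawer. The front is 160 mm wide and 68 mm high (11 to 79 mm above the bench), 6 mm thick, with no projecting handle (a shallow flush pull only). The drawer behind it is open on top. Axes as the chest's.
- drawer_right_front (a point): The same for the right drawer.
- lid (a joint): Opening angle of the lid, rad: 0 = shut, resting on the rim, level; grows as its front edge rises and goes back, at most 1.6. A stiff friction hinge holds it at any angle (about 0.55 N m of friction, lid about 0.4 kg): it does not fall by itself and must be pushed all the way down, a few newtons near its front edge.
- lid_hinge (a point): Middle of the lid's hinge line: at the chest's back edge (chest x = +90 mm), 100 mm above the bench, the line running along the chest's y. Its axes turn with the lid: x is parallel to the chest's x when the lid is shut. The lid is a flat shallow shell 340 mm wide that reaches 180 mm from the hinge line to its front edge; its outer face lies 28 mm outside the plane through the hinge line (above it when shut).
- drawer_left_insert (a point): Black insert with collets inside the left drawer, moves with it; not to be touched. This point: middle of the contents, 34 mm above the bench; the contents reach 52 mm above the bench. The inner side of the drawer's front is not to be touched either.
- drawer_right_insert (a point): Black insert with round shanks inside the right drawer; likewise not to be touched.
- top_tray (a point): Black tray with rows of collets in the chest's top under the lid, up to 105 mm above the bench; not to be touched. This point: middle of its underside, 85 mm above the bench.
- lid_liner (a point): Black liner on the inner (lower) face of the lid, not to be touched. This point: middle of its visible face.
- holder_a: Steel milling tool holder standing on the bench beside the left drawer, a stepped body with a cone on top, 62 mm across, 108 mm tall. Origin: centre of its underside. Loose; to be left alone.
- holder_b: The same kind of tool holder, 62 mm across, 108 mm tall, beside the chest on its left. Origin: centre of its underside. Loose; to be left alone.
- flange: Aluminium ring lying flat to the right of the chest, 110 mm across, 22 mm high. Origin: centre of its underside. Loose; to be left alone.
- nut: Dark steel collet nut (ring) 48 mm across, 24 mm high, on the bench right of the drawers. Origin: centre of its underside. Loose; to be left alone.
- wrench: Wrench lying on the bench, 190 mm long, left of the drawers. Origin: on its axis at mid length, on the bench. Loose; to be left alone.
- screwdriver: Screwdriver lying on the bench, 180 mm long, to the front right. Origin: on its axis at mid length, on the bench. Loose; to be left alone.
- cup: Open steel cup, 72 mm across, 85 mm tall, left of the chest beside its back half. Origin: centre of its underside. Loose; to be left alone.

How it is judged:
By the outcome, as a careful person would: the job done as asked, in the order asked, and still so for the second after the job is handed in, with the robot touching nothing.
It also fails if it takes over 56 s, if anything falls off the work surface, if the arm or the gripper's body presses on something with over 40 N, if the wrist force passes 120 N, or if a joint passes its speed limit or range.

## Working session

There is one attempt and no reset: what is moved stays moved. The work goes in short steps, Python scripts to look and compute and a tool call to move; the robot and the scene stay as the last step left them, time stands still between calls to the robot, and variables do not carry over. Pictures are saved under pics/ and viewed, at most 10 in all, crops included, and the job is handed in when it is done.

Besides the shell and the picture viewer there is one more tool, called after "Request:" by a JSON object that holds its "op" and its "data", one argument or row to a line. jog_arm: Moves the arm, as the interface text tells. Shift numbers are shares of 80 mm and turn numbers shares of 0.1 rad, none past 1 either way. Its arguments: {"type":"object","properties":{"targets":{"type":"array","items":{"type":"object","properties":{"xyz":{"type":"array","items":{"type":"number"}},"spin":{"type":"number"}}}},"gripper":{"type":"number"}},"required":["targets"]}

```bash
mkdir -p pics; ls; python3 - <<'E'
from plant import bot
import cv2
for n in ("side","top"):
    cv2.imwrite(f"pics/{n}0.png",bot.capture(n)); print(n,bot.get_calibration(n))
print(bot.get_obs())
E
```

```text
pics
side {'vfov': 57.44888257920236, 'cx': 323.1038886190738, 'cy': 194.7656870910488, 'eye': array([ 264.60098431, -279.61221586,  864.57925636]), 'rotation': array([-2.65578149, -0.00731181, -0.70777993])}
top {'vfov': 47.98940471467917, 'cx': 313.9691155486041, 'cy': 195.32725994299716, 'eye': array([ 261.04875862,   -4.21345318, 1343.16881116]), 'rotation': array([-2.92520934, -0.00320603, -1.52299743])}
{'time': 0.1, 'joint_positions': array([ 1.18697391e+00,  3.42632246e-01,  1.52491678e+00, -1.21106910e-05,
        1.27537001e+00, -1.46001228e-01]), 'dq': array([ 0.00202527, -0.00255036, -0.00380554,  0.00082228, -0.00031305,
        0.00149063]), 'tau': array([ 2.80667809e-03, -4.32009101e+01, -2.44696784e+01,  7.20883347e-02,
        5.25208097e-02, -6.68437065e-05]), 'tool_pos': array([123.53172047, 509.89706047, 226.12688776]), 'tcp_rot': array([-3.14027870e+00, -1.81508114e-04,  2.90377488e+00]), 'contact_force': array([ 0.22448743, -0.37268072, -0.114427  ]), 'moment': array([ 0.01383893, -0.0203969 , -0.00391602]), 'finger_force': 0.0, 'grip_width': 91.81038460055424}
```

View pics/side0.png

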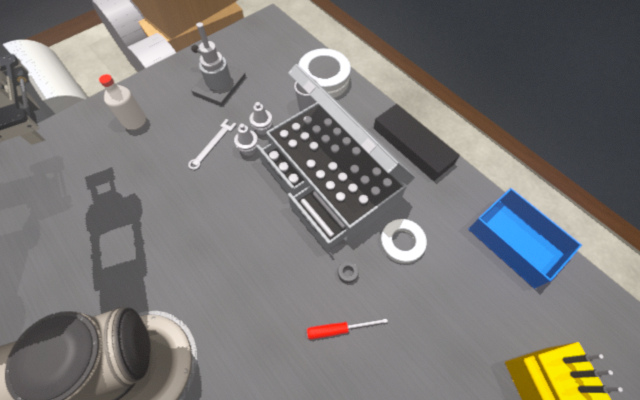

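View pics/top0.png

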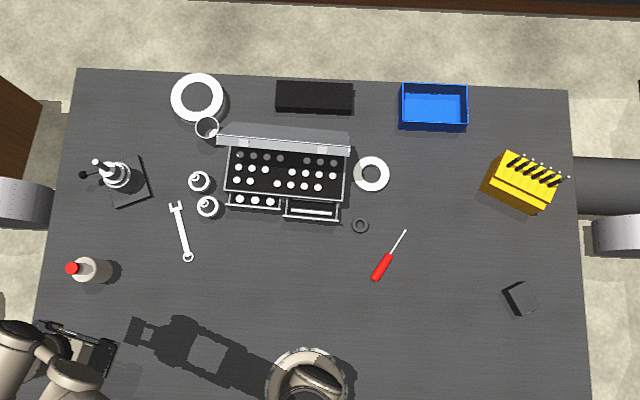

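Chest is at about (285,175) in the top picture and (330,165) in the side one. Both drawers are out, the right one further. The lid is up at the back, and the holders sit by the left drawer at (207,206) and (198,181). I'll zoom in on both views to get corners.

```bash
python3 - <<'E'
import cv2
t=cv2.imread("pics/top0.png")[110:240,180:380]; s=cv2.imread("pics/side0.png")[50:250,220:440]
cv2.imwrite("pics/tc.png",cv2.resize(t,None,fx=4,fy=4,interpolation=cv2.INTER_CUBIC))
cv2.imwrite("pics/sc.png",cv2.resize(s,None,fx=3,fy=3,interpolation=cv2.INTER_CUBIC))
E
```

```text
(no output)
```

View pics/tc.png

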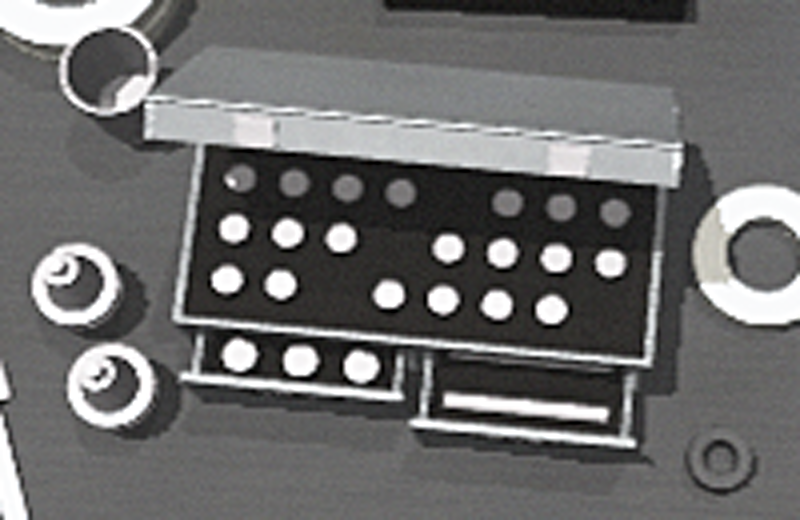

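View pics/sc.png

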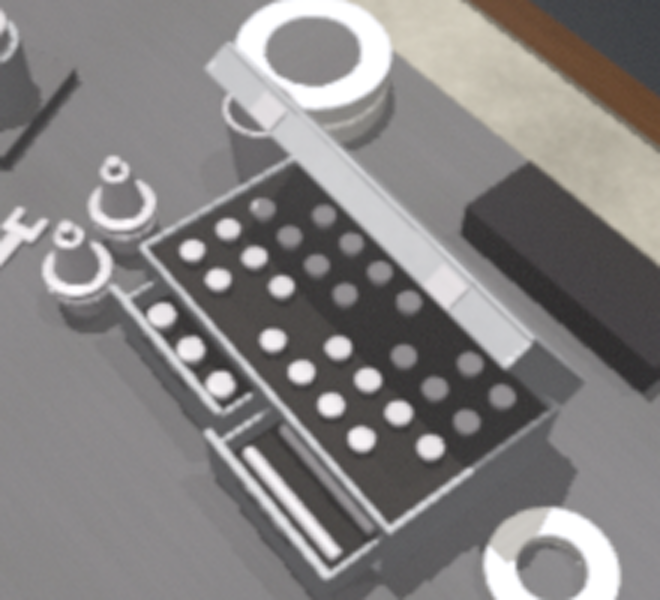

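```bash
cat > h.py <<'E'
import numpy as np
from scipy.spatial.transform import Rotation as Ro
from scipy.optimize import least_squares
from plant import bot
C={}
for n in ("top","side"):
    c=bot.get_calibration(n); C[n]=(200/np.tan(np.radians(c["vfov"]/2)),c["cx"],c["cy"],np.array(c["eye"]),Ro.from_euler("xyz",c["rotation"]).as_matrix())
def proj(n,p):
    f,cx,cy,e,R=C[n]; q=R.T@(np.asarray(p)-e); return np.array([cx+f*q[0]/q[2],cy+f*q[1]/q[2]])
def back(n,uv,z):
    f,cx,cy,e,R=C[n]; d=R@np.array([(uv[0]-cx)/f,(uv[1]-cy)/f,1]); return e+d*(z-e[2])/d[2]
def ch(x,p): # chest->world
    c,s=np.cos(x[2]),np.sin(x[2]); return np.array([x[0]+c*p[0]-s*p[1],x[1]+s*p[0]+c*p[1],p[2]])
def lid(a,r,h,y): # r from hinge to front, h outside
    return np.array([90-r*np.cos(a)+h*np.sin(a),y,100+r*np.sin(a)+h*np.cos(a)])
E
python3 - <<'E'
from h import *
T=lambda u,v:(180+u/4,110+v/4); S=lambda u,v:(220+u/3,50+v/3)
def model(x):
    dl,dr,a=x[3:6]
    return [("top",T(177,322),(-90,170,100)),("top",T(650,363),(-90,-170,100)),("side",S(145,245),(-90,170,100)),("side",S(388,530),(-90,-170,100)),("side",S(553,408),(90,-170,100)),
 ("top",T(182,379),(-90-dl,165,79)),("top",T(402,399),(-90-dl,5,79)),("top",T(411,425),(-90-dr,-5,79)),("top",T(634,445),(-90-dr,-165,79)),
 ("side",S(113,290),(-90-dl,165,79)),("side",S(222,412),(-90-dl,5,79)),("side",S(208,432),(-90-dr,-5,79)),("side",S(325,578),(-90-dr,-165,79)),
 ("top",T(145,138),lid(a,180,0,170)),("top",T(682,185),lid(a,180,0,-170)),("top",T(145,98),lid(a,180,28,170)),("top",T(682,145),lid(a,180,28,-170)),
 ("side",S(207,68),lid(a,180,0,170)),("side",S(228,43),lid(a,180,28,170)),("side",S(510,365),lid(a,180,0,-170)),("side",S(533,343),lid(a,180,28,-170))]
def res(x): return np.concatenate([proj(n,ch(x,p))-uv for n,uv,p in model(x)])
r=least_squares(res,[600,80,-.05,40,70,1.2],x_scale=[100,100,.1,50,50,1],loss="soft_l1")
print(r.x.round(3)); print(res(r.x).reshape(-1,2).round(1).tolist())
x=r.x
for k,p in dict(lf=(-90-x[3],85,45),rf=(-90-x[4],-85,45),lclosed=(-90,85,45),lidfront=lid(x[5],180,28,0),hinge=(90,0,100)).items(): print(k,ch(x,p).round(0))
for n,uv,z in [("holder_b",T(65,268),108),("holder_a",T(98,375),108),("nut",T(722,458),24),("cup",T(108,70),85),("flange",T(763,255),22)]: print(n,back("top",uv,z).round(0))
E
```

```text
[ 6.20059e+02  8.68110e+01 -4.80000e-02  3.69080e+01  5.49670e+01
  1.00700e+00]
[[-0.3, -0.8], [0.8, 0.2], [-2.5, 0.1], [0.0, 0.9], [2.5, -0.8], [-0.2, -0.8], [0.3, -0.5], [0.8, -0.5], [1.0, -0.2], [-1.5, -1.8], [-2.3, -0.2], [-1.3, -0.0], [0.4, 0.5], [0.8, -0.3], [-0.5, 0.3], [0.8, -1.1], [0.7, -0.5], [-1.4, 0.3], [-0.4, -0.9], [-2.3, 1.7], [0.3, -1.4]]
lf [497. 178.  45.]
rf [471.   9.  45.]
lclosed [534. 176.  45.]
lidfront [638.  86. 267.]
hinge [710.  83. 100.]
holder_b [569. 341. 108.]
holder_a [493. 310. 108.]
nut [ 469. -137.   24.]
cup [728. 331.  85.]
flange [ 627. -164.   22.]
```

Chest fit residuals are about 1–2 px: left drawer ~37 mm out, right ~55 mm, lid ~1.0 rad. I'll close the fingers, align tool x with the chest's −x, and move in front of the left drawer.

Request:
{"op": "jog_arm", "data": {
  "gripper": 0,
  "targets": [
    {"xyz": [0,0,0],"spin": -0.65},
    {"xyz": [0,0,0],"spin": -0.65},
    {"xyz": [0,0,0],"spin": -0.6},
    {"xyz": [-0.4,-0.4,0],"spin": 0},
    {"xyz": [-0.4,-0.4,0],"spin": 0},
    {"xyz": [-0.4,-0.4,0],"spin": 0},
    {"xyz": [-0.4,-0.4,0],"spin": 0},
    {"xyz": [-0.4,-0.4,0],"spin": 0},
    {"xyz": [-0.4,-0.4,0],"spin": 0},
    {"xyz": [-0.4,-0.4,0],"spin": 0}
  ]
}}

```text
time: 1.35
tool_pos: [337.4, 274.5, 226.5]
tcp_rot: [-3.142, -0.0, 3.094]
contact_force: [0.7, -0.3, 0.5]
grip_width: 1.1
finger_force: 0.0
```

```bash
cat > st.py <<'E'
from h import *
X=[620.06,86.81,-.048]
def st():
    o=bot.get_obs(); p=o["tool_pos"]; d=p[:2]-X[:2]; c,s=np.cos(X[2]),np.sin(X[2])
    print("t",round(o["time"],2),"world",p.round(1),"chest",round(c*d[0]+s*d[1],1),round(-s*d[0]+c*d[1],1),"rot",o["tcp_rot"].round(3),"F",o["contact_force"].round(1),"w",round(o["grip_width"],1))
if __name__=="__main__": st()
E
python3 st.py
```

```text
t 1.35 world [337.4 274.5 226.5] chest -291.4 173.9 rot [-3.142 -0.     3.094] F [ 0.7 -0.3  0.5] w 1.1
```

Request:
{"op": "jog_arm", "data": {
  "targets": [
    {"xyz": [-0.38,-0.32,0],"spin": 0},
    {"xyz": [-0.38,-0.32,0],"spin": 0},
    {"xyz": [-0.38,-0.32,0],"spin": 0},
    {"xyz": [-0.37,-0.32,0],"spin": 0},
    {"xyz": [0,0,0.45],"spin": 0},
    {"xyz": [0,0,0.45],"spin": 0},
    {"xyz": [0,0,0.45],"spin": 0},
    {"xyz": [0,0,0.45],"spin": 0},
    {"xyz": [0,0,0.3],"spin": 0},
    {"xyz": [0,0,0],"spin": 0}
  ]
}}

```text
time: 2.6
tool_pos: [451.0, 167.4, 57.1]
tcp_rot: [-3.141, -0.004, 3.094]
contact_force: [0.1, -0.0, -0.3]
grip_width: 0.1
finger_force: 0.0
```

```bash
python3 st.py; python3 - <<'E'
from plant import bot
import cv2,numpy as np
t=bot.capture("top")[110:250,180:380]; s=bot.capture("side")[60:260,200:420]
t=cv2.resize(t,(400,280),interpolation=cv2.INTER_CUBIC); s=cv2.resize(s,(396,360),interpolation=cv2.INTER_CUBIC)
im=np.zeros((360,800,3),np.uint8); im[:280,:400]=t; im[:,400:796]=s; cv2.imwrite("pics/a1.png",im)
E
```

```text
t 2.6 world [451.  167.4  57.1] chest -172.7 72.4 rot [-3.141 -0.004  3.094] F [ 0.1 -0.  -0.3] w 0.1
```

View pics/a1.png

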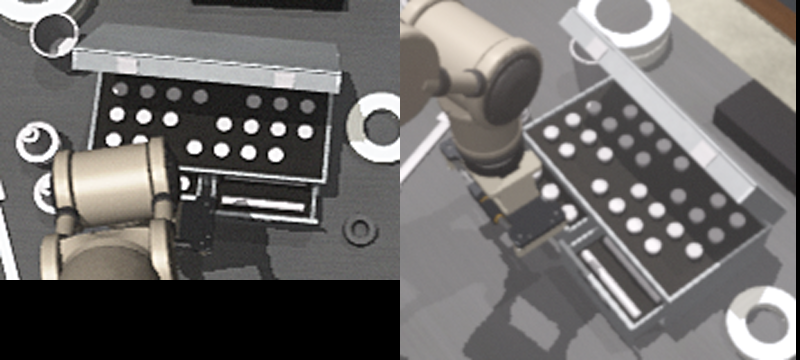

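The gripper stands in front of the left drawer at (205,205) in the left half, fingers outside its front, nothing disturbed. Pushing gently.

Request:
{"op": "jog_arm", "data": {
  "targets": [
    {"xyz": [-0.06,0,0]},
    {"xyz": [-0.06,0,0]},
    {"xyz": [-0.06,0,0]},
    {"xyz": [-0.06,0,0]},
    {"xyz": [-0.06,0,0]},
    {"xyz": [-0.06,0,0]},
    {"xyz": [-0.05,0,0]},
    {"xyz": [-0.05,0,0]},
    {"xyz": [-0.05,0,0]},
    {"xyz": [-0.05,0,0]}
  ]
}}

```text
invalid input
```

```bash
python3 st.py
```

```text
t 2.7 world [452.8 167.8  59.2] chest -171.0 72.9 rot [3.141 0.    3.094] F [0.  0.2 0.2] w 0.5
```

Spin is required in each row.

Request:
{"op": "jog_arm", "data": {
  "targets": [
    {"xyz": [-0.06,0,0],"spin": 0},
    {"xyz": [-0.06,0,0],"spin": 0},
    {"xyz": [-0.06,0,0],"spin": 0},
    {"xyz": [-0.06,0,0],"spin": 0},
    {"xyz": [-0.06,0,0],"spin": 0},
    {"xyz": [-0.06,0,0],"spin": 0},
    {"xyz": [-0.05,0,0],"spin": 0},
    {"xyz": [-0.05,0,0],"spin": 0},
    {"xyz": [-0.05,0,0],"spin": 0},
    {"xyz": [-0.05,0,0],"spin": 0}
  ]
}}

```text
time: 3.95
tool_pos: [497.2, 165.6, 58.6]
tcp_rot: [-3.142, -0.001, 3.094]
contact_force: [-2.4, 1.0, -0.2]
grip_width: 0.6
finger_force: 1.1
```

```bash
python3 st.py
```

```text
t 3.95 world [497.2 165.6  58.6] chest -126.5 72.8 rot [-3.142e+00 -1.000e-03  3.094e+00] F [-2.4  1.  -0.2] w 0.6
```

Request:
{"op": "jog_arm", "data": {
  "targets": [
    {"xyz": [-0.04,0,0],"spin": 0},
    {"xyz": [-0.04,0,0],"spin": 0},
    {"xyz": [-0.04,0,0],"spin": 0},
    {"xyz": [-0.04,0,0],"spin": 0},
    {"xyz": [-0.03,0,0],"spin": 0},
    {"xyz": [-0.02,0,0],"spin": 0},
    {"xyz": [-0.02,0,0],"spin": 0},
    {"xyz": [-0.02,0,0],"spin": 0},
    {"xyz": [-0.01,0,0],"spin": 0},
    {"xyz": [-0.01,0,0],"spin": 0}
  ]
}}

```text
time: 5.2
tool_pos: [518.8, 164.6, 58.7]
tcp_rot: [3.142, -0.0, 3.094]
contact_force: [-1.1, 0.0, -1.7]
grip_width: 0.6
finger_force: 1.0
```

Request:
{"op": "jog_arm", "data": {
  "targets": [
    {"xyz": [-0.01,0,0],"spin": 0},
    {"xyz": [-0.01,0,0],"spin": 0},
    {"xyz": [-0.01,0,0],"spin": 0},
    {"xyz": [-0.01,0,0],"spin": 0},
    {"xyz": [-0.01,0,0],"spin": 0},
    {"xyz": [0,0,0],"spin": 0},
    {"xyz": [0,0,0],"spin": 0},
    {"xyz": [0,0,0],"spin": 0},
    {"xyz": [0,0,0],"spin": 0},
    {"xyz": [0,0,0],"spin": 0}
  ]
}}

```text
time: 6.45
tool_pos: [523.0, 164.4, 58.8]
tcp_rot: [3.141, 0.0, 3.094]
contact_force: [-0.5, -0.5, 0.1]
grip_width: 0.7
finger_force: 0.5
```

```bash
python3 st.py
```

```text
t 6.45 world [523.  164.4  58.8] chest -100.7 72.9 rot [3.141 0.    3.094] F [-0.5 -0.5  0.1] w 0.7
```

Request:
{"op": "jog_arm", "data": {
  "targets": [
    {"xyz": [-0.01,0,0],"spin": 0},
    {"xyz": [-0.01,0,0],"spin": 0},
    {"xyz": [-0.01,0,0],"spin": 0},
    {"xyz": [0,0,0],"spin": 0},
    {"xyz": [0,0,0],"spin": 0},
    {"xyz": [0,0,0],"spin": 0},
    {"xyz": [0,0,0],"spin": 0},
    {"xyz": [0,0,0],"spin": 0},
    {"xyz": [0,0,0],"spin": 0},
    {"xyz": [0,0,0],"spin": 0}
  ]
}}

```text
time: 7.7
tool_pos: [523.7, 164.3, 58.8]
tcp_rot: [-3.141, -0.003, 3.094]
contact_force: [-7.8, 0.9, 5.8]
grip_width: 0.6
finger_force: 4.0
```

```bash
python3 st.py
```

```text
t 7.7 world [523.7 164.3  58.8] chest -100.0 72.8 rot [-3.141e+00 -3.000e-03  3.094e+00] F [-7.8  0.9  5.8] w 0.6
```

Left drawer is on its stop (force rose to 8 N without travel). Now back off and move over to the right drawer.

Request:
{"op": "jog_arm", "data": {
  "targets": [
    {"xyz": [0.05,0,0],"spin": 0},
    {"xyz": [0.15,0,0],"spin": 0},
    {"xyz": [0.3,0,0],"spin": 0},
    {"xyz": [0.3,0,0],"spin": 0},
    {"xyz": [0.3,0,0],"spin": 0},
    {"xyz": [0,-0.45,0],"spin": 0},
    {"xyz": [0,-0.45,0],"spin": 0},
    {"xyz": [0,-0.45,0],"spin": 0},
    {"xyz": [0,-0.45,0],"spin": 0},
    {"xyz": [0,0,0],"spin": 0}
  ]
}}

```text
time: 8.95
tool_pos: [430.3, 23.1, 58.9]
tcp_rot: [-3.141, 0.001, 3.09]
contact_force: [-0.5, 0.8, 0.6]
grip_width: 0.3
finger_force: 0.0
```

```bash
python3 st.py
```

```text
t 8.95 world [430.3  23.1  58.9] chest -186.5 -72.8 rot [-3.141e+00  1.000e-03  3.090e+00] F [-0.5  0.8  0.6] w 0.3
```

Request:
{"op": "jog_arm", "data": {
  "targets": [
    {"xyz": [-0.06,0,0],"spin": 0},
    {"xyz": [-0.06,0,0],"spin": 0},
    {"xyz": [-0.06,0,0],"spin": 0},
    {"xyz": [-0.06,0,0],"spin": 0},
    {"xyz": [-0.05,0,0],"spin": 0},
    {"xyz": [-0.05,0,0],"spin": 0},
    {"xyz": [-0.05,0,0],"spin": 0},
    {"xyz": [-0.05,0,0],"spin": 0},
    {"xyz": [-0.05,0,0],"spin": 0},
    {"xyz": [-0.05,0,0],"spin": 0}
  ]
}}

```text
time: 10.2
tool_pos: [473.6, 22.6, 58.6]
tcp_rot: [3.141, -0.001, 3.094]
contact_force: [-2.2, -0.8, -0.3]
grip_width: 0.5
finger_force: 1.1
```

Request:
{"op": "jog_arm", "data": {
  "targets": [
    {"xyz": [-0.05,0,0],"spin": 0},
    {"xyz": [-0.05,0,0],"spin": 0},
    {"xyz": [-0.05,0,0],"spin": 0},
    {"xyz": [-0.05,0,0],"spin": 0},
    {"xyz": [-0.05,0,0],"spin": 0},
    {"xyz": [-0.05,0,0],"spin": 0},
    {"xyz": [-0.05,0,0],"spin": 0},
    {"xyz": [-0.04,0,0],"spin": 0},
    {"xyz": [-0.02,0,0],"spin": 0},
    {"xyz": [0,0,0],"spin": 0}
  ]
}}

```text
time: 11.45
tool_pos: [506.7, 21.0, 58.8]
tcp_rot: [3.142, 0.001, 3.094]
contact_force: [-1.0, 0.1, -0.3]
grip_width: 0.1
finger_force: 0.4
```

```bash
python3 st.py
```

```text
t 11.45 world [506.7  21.   58.8] chest -110.0 -71.2 rot [3.142e+00 1.000e-03 3.094e+00] F [-1.   0.1 -0.3] w 0.1
```

Request:
{"op": "jog_arm", "data": {
  "targets": [
    {"xyz": [-0.02,0,0],"spin": 0},
    {"xyz": [-0.02,0,0],"spin": 0},
    {"xyz": [-0.02,0,0],"spin": 0},
    {"xyz": [-0.02,0,0],"spin": 0},
    {"xyz": [-0.01,0,0],"spin": 0},
    {"xyz": [-0.01,0,0],"spin": 0},
    {"xyz": [-0.01,0,0],"spin": 0},
    {"xyz": [-0.01,0,0],"spin": 0},
    {"xyz": [0,0,0],"spin": 0},
    {"xyz": [0,0,0],"spin": 0}
  ]
}}

```text
time: 12.7
tool_pos: [516.1, 20.5, 58.7]
tcp_rot: [3.142, 0.0, 3.094]
contact_force: [-0.4, -0.0, 1.2]
grip_width: 0.3
finger_force: 0.5
```

Request:
{"op": "jog_arm", "data": {
  "targets": [
    {"xyz": [-0.01,0,0],"spin": 0},
    {"xyz": [-0.01,0,0],"spin": 0},
    {"xyz": [-0.01,0,0],"spin": 0},
    {"xyz": [0,0,0],"spin": 0},
    {"xyz": [0,0,0],"spin": 0},
    {"xyz": [0,0,0],"spin": 0},
    {"xyz": [0,0,0],"spin": 0},
    {"xyz": [0,0,0],"spin": 0},
    {"xyz": [0,0,0],"spin": 0},
    {"xyz": [0,0,0],"spin": 0}
  ]
}}

```text
time: 13.95
tool_pos: [516.8, 20.6, 58.6]
tcp_rot: [3.142, -0.003, 3.094]
contact_force: [-6.8, -0.9, 5.4]
grip_width: 0.5
finger_force: 3.6
```

```bash
python3 st.py
```

```text
t 13.95 world [516.8  20.6  58.6] chest -99.9 -71.1 rot [ 3.142e+00 -3.000e-03  3.094e+00] F [-6.8 -0.9  5.4] w 0.5
```

Right drawer is home at the same TCP depth (chest x −100), so the two agree. Back off, rise, then go above and behind the lid's front edge.

Request:
{"op": "jog_arm", "data": {
  "targets": [
    {"xyz": [0.05,0,0],"spin": 0},
    {"xyz": [0.2,0,0],"spin": 0},
    {"xyz": [0.3,0,0],"spin": 0},
    {"xyz": [0,0,-0.4],"spin": 0},
    {"xyz": [0,0,-0.5],"spin": 0},
    {"xyz": [0,0,-0.5],"spin": 0},
    {"xyz": [0,0,-0.5],"spin": 0},
    {"xyz": [0,0,-0.5],"spin": 0},
    {"xyz": [0,0,-0.5],"spin": 0},
    {"xyz": [0,0,-0.5],"spin": 0}
  ]
}}

```text
time: 15.2
tool_pos: [474.6, 22.5, 332.2]
tcp_rot: [3.142, 0.002, 3.094]
contact_force: [0.3, -0.0, -0.0]
grip_width: 0.4
finger_force: 0.0
```

```bash
python3 st.py;  python3 - <<'E'
from plant import bot
import cv2,numpy as np
t=bot.capture("top")[110:250,180:380]; s=bot.capture("side")[60:260,200:420]
t=cv2.resize(t,(400,280),interpolation=cv2.INTER_CUBIC); s=cv2.resize(s,(396,360),interpolation=cv2.INTER_CUBIC)
im=np.zeros((360,800,3),np.uint8); im[:280,:400]=t; im[:,400:796]=s; cv2.imwrite("pics/a2.png",im)
E
```

```text
t 15.2 world [474.6  22.5 332.2] chest -142.2 -71.2 rot [3.142e+00 2.000e-03 3.094e+00] F [ 0.3 -0.  -0. ] w 0.4
```

View pics/a2.png

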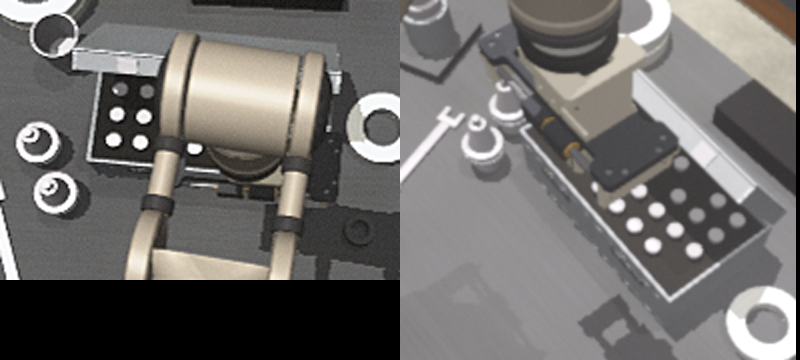

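Both drawers show flush in the right half (front edge running from (525,125) to (670,300)). Now on to the lid.

Request:
{"op": "jog_arm", "data": {
  "targets": [
    {"xyz": [-0.36,0.13,0],"spin": 0},
    {"xyz": [-0.36,0.13,0],"spin": 0},
    {"xyz": [-0.36,0.13,0],"spin": 0},
    {"xyz": [-0.36,0.13,0],"spin": 0},
    {"xyz": [-0.36,0.13,0],"spin": 0},
    {"xyz": [-0.36,0.13,0],"spin": 0},
    {"xyz": [-0.39,0.11,0],"spin": 0},
    {"xyz": [0,0,0.3],"spin": 0},
    {"xyz": [0,0,0.3],"spin": 0},
    {"xyz": [0,0,0.1],"spin": 0}
  ]
}}

```text
time: 16.55
tool_pos: [681.0, 83.9, 271.8]
tcp_rot: [-3.141, -0.004, 3.094]
contact_force: [-0.6, -0.5, -0.1]
grip_width: 0.3
finger_force: 0.0
```

```bash
python3 st.py; python3 - <<'E'
# TCP path in chest x,z: corner (half-width 10) kept on outer face at r from hinge
from h import *
for a in np.arange(1.05,-0.01,-0.1):
    p=lid(a,160,28,0); print(round(a,2),round(p[0]+10,1),round(p[2],1))
E
```

```text
t 16.55 world [681.   83.9 271.8] chest 61.0 0.0 rot [-3.141 -0.004  3.094] F [-0.6 -0.5 -0.1] w 0.3
1.05 44.7 252.7
0.95 29.7 246.4
0.85 15.4 238.7
0.75 2.0 229.5
0.65 -10.4 219.1
0.55 -21.8 207.5
0.45 -31.9 194.8
0.35 -40.7 181.2
0.25 -48.1 166.7
0.15 -54.0 151.6
0.05 -58.4 136.0
```

Request:
{"op": "jog_arm", "data": {
  "targets": [
    {"xyz": [0.04,0,0.03],"spin": 0},
    {"xyz": [0.04,0,0.03],"spin": 0},
    {"xyz": [0.04,0,0.03],"spin": 0},
    {"xyz": [0.04,0,0.03],"spin": 0},
    {"xyz": [0.04,0,0.03],"spin": 0},
    {"xyz": [0.04,0,0.03],"spin": 0},
    {"xyz": [0.04,0,0.03],"spin": 0},
    {"xyz": [0.04,0,0.03],"spin": 0},
    {"xyz": [0.04,0,0.03],"spin": 0},
    {"xyz": [0.04,0,0.03],"spin": 0}
  ]
}}

```text
time: 17.8
tool_pos: [649.7, 85.4, 251.2]
tcp_rot: [3.141, 0.002, 3.094]
contact_force: [0.6, -0.2, 4.3]
grip_width: 0.2
finger_force: 1.5
```

```bash
python3 st.py
```

```text
t 17.8 world [649.7  85.4 251.2] chest 29.7 0.0 rot [3.141e+00 2.000e-03 3.094e+00] F [ 0.6 -0.2  4.3] w 0.2
```

Contact on the outer face at about 4 N; following the arc down.

Request:
{"op": "jog_arm", "data": {
  "targets": [
    {"xyz": [0.05,0,0.035],"spin": 0},
    {"xyz": [0.05,0,0.035],"spin": 0},
    {"xyz": [0.05,0,0.035],"spin": 0},
    {"xyz": [0.05,0,0.035],"spin": 0},
    {"xyz": [0.05,0,0.035],"spin": 0},
    {"xyz": [0.05,0,0.04],"spin": 0},
    {"xyz": [0.05,0,0.04],"spin": 0},
    {"xyz": [0.05,0,0.04],"spin": 0},
    {"xyz": [0.05,0,0.04],"spin": 0},
    {"xyz": [0.05,0,0.04],"spin": 0}
  ]
}}

```text
time: 19.05
tool_pos: [609.4, 87.3, 220.3]
tcp_rot: [3.142, -0.0, 3.094]
contact_force: [0.6, -0.4, 2.2]
grip_width: 0.7
finger_force: 1.1
```

```bash
python3 st.py
```

```text
t 19.05 world [609.4  87.3 220.3] chest -10.7 0.0 rot [ 3.142 -0.     3.094] F [ 0.6 -0.4  2.2] w 0.7
```

Request:
{"op": "jog_arm", "data": {
  "targets": [
    {"xyz": [0.044,0,0.044],"spin": 0},
    {"xyz": [0.044,0,0.044],"spin": 0},
    {"xyz": [0.042,0,0.046],"spin": 0},
    {"xyz": [0.04,0,0.047],"spin": 0},
    {"xyz": [0.04,0,0.048],"spin": 0},
    {"xyz": [0.038,0,0.05],"spin": 0},
    {"xyz": [0.036,0,0.05],"spin": 0},
    {"xyz": [0.034,0,0.052],"spin": 0},
    {"xyz": [0.032,0,0.053],"spin": 0},
    {"xyz": [0.03,0,0.053],"spin": 0}
  ]
}}

```text
time: 20.3
tool_pos: [578.9, 88.8, 181.4]
tcp_rot: [3.142, -0.001, 3.094]
contact_force: [-0.7, 0.5, 2.4]
grip_width: 0.3
finger_force: 1.0
```

```bash
python3 st.py
```

```text
t 20.3 world [578.9  88.8 181.4] chest -41.3 0.0 rot [ 3.142e+00 -1.000e-03  3.094e+00] F [-0.7  0.5  2.4] w 0.3
```

Request:
{"op": "jog_arm", "data": {
  "targets": [
    {"xyz": [0.03,0,0.05],"spin": 0},
    {"xyz": [0.028,0,0.05],"spin": 0},
    {"xyz": [0.026,0,0.05],"spin": 0},
    {"xyz": [0.024,0,0.05],"spin": 0},
    {"xyz": [0.022,0,0.05],"spin": 0},
    {"xyz": [0.02,0,0.05],"spin": 0},
    {"xyz": [0.018,0,0.05],"spin": 0},
    {"xyz": [0.016,0,0.05],"spin": 0},
    {"xyz": [0.014,0,0.05],"spin": 0},
    {"xyz": [0.012,0,0.05],"spin": 0}
  ]
}}

```text
time: 21.55
tool_pos: [562.3, 89.6, 141.5]
tcp_rot: [3.141, -0.0, 3.094]
contact_force: [0.1, -0.2, 2.0]
grip_width: 0.3
finger_force: 0.7
```

```bash
python3 st.py
```

```text
t 21.55 world [562.3  89.6 141.5] chest -57.8 0.0 rot [ 3.141 -0.     3.094] F [ 0.1 -0.2  2. ] w 0.3
```

Request:
{"op": "jog_arm", "data": {
  "targets": [
    {"xyz": [0.006,0,0.02],"spin": 0},
    {"xyz": [0.006,0,0.02],"spin": 0},
    {"xyz": [0.005,0,0.02],"spin": 0},
    {"xyz": [0.004,0,0.02],"spin": 0},
    {"xyz": [0.003,0,0.02],"spin": 0},
    {"xyz": [0.002,0,0.02],"spin": 0},
    {"xyz": [0,0,0.01],"spin": 0},
    {"xyz": [0,0,0.01],"spin": 0},
    {"xyz": [0,0,0.01],"spin": 0},
    {"xyz": [0,0,0.01],"spin": 0}
  ]
}}

```text
time: 22.8
tool_pos: [560.3, 89.7, 128.9]
tcp_rot: [3.141, -0.0, 3.094]
contact_force: [-1.7, 0.6, 2.1]
grip_width: 0.3
finger_force: 0.8
```

```bash
python3 st.py
```

```text
t 22.8 world [560.3  89.7 128.9] chest -59.8 0.1 rot [ 3.141 -0.     3.094] F [-1.7  0.6  2.1] w 0.3
```

Request:
{"op": "jog_arm", "data": {
  "targets": [
    {"xyz": [0,0,0.01],"spin": 0},
    {"xyz": [0,0,0.01],"spin": 0},
    {"xyz": [0,0,0.01],"spin": 0},
    {"xyz": [0,0,0],"spin": 0},
    {"xyz": [0,0,0],"spin": 0},
    {"xyz": [0,0,0],"spin": 0},
    {"xyz": [0,0,0],"spin": 0},
    {"xyz": [0,0,0],"spin": 0},
    {"xyz": [0,0,0],"spin": 0},
    {"xyz": [0,0,0],"spin": 0}
  ]
}}

```text
time: 24.05
tool_pos: [560.4, 89.7, 128.2]
tcp_rot: [3.141, 0.001, 3.094]
contact_force: [-4.9, 0.5, 11.6]
grip_width: 0.5
finger_force: 6.4
```

```bash
python3 st.py
```

```text
t 24.05 world [560.4  89.7 128.2] chest -59.7 0.1 rot [3.141e+00 1.000e-03 3.094e+00] F [-4.9  0.5 11.6] w 0.5
```

Lid is on its rim: z 128.2, 12 N, no more travel. Lift off and check.

Request:
{"op": "jog_arm", "data": {
  "targets": [
    {"xyz": [0,0,-0.03],"spin": 0},
    {"xyz": [0,0,-0.15],"spin": 0},
    {"xyz": [0,0,-0.3],"spin": 0},
    {"xyz": [0,0,-0.45],"spin": 0},
    {"xyz": [0,0,-0.45],"spin": 0},
    {"xyz": [0.4,0.2,-0.2],"spin": 0},
    {"xyz": [0.4,0.4,0],"spin": 0},
    {"xyz": [0.4,0.4,0],"spin": 0},
    {"xyz": [0.2,0.4,0],"spin": 0},
    {"xyz": [0,0.4,0],"spin": 0}
  ]
}}

```text
time: 25.3
tool_pos: [454.5, 240.0, 254.0]
tcp_rot: [3.141, 0.001, 3.094]
contact_force: [0.7, -0.3, -0.0]
grip_width: 0.4
finger_force: 0.0
```

Request:
{"op": "jog_arm", "data": {
  "targets": [
    {"xyz": [0.2,0.4,0],"spin": 0},
    {"xyz": [0.3,0.4,0],"spin": 0},
    {"xyz": [0.3,0.4,0],"spin": 0},
    {"xyz": [0.3,0.4,0],"spin": 0},
    {"xyz": [0.2,0.2,0],"spin": 0},
    {"xyz": [0,0,0],"spin": 0},
    {"xyz": [0,0,0],"spin": 0},
    {"xyz": [0,0,0],"spin": 0},
    {"xyz": [0,0,0],"spin": 0},
    {"xyz": [0,0,0],"spin": 0}
  ]
}}

```text
time: 26.55
tool_pos: [358.7, 387.4, 253.0]
tcp_rot: [3.142, 0.0, 3.093]
contact_force: [0.8, 0.4, -0.2]
grip_width: 0.5
finger_force: 0.0
```

```bash
python3 st.py;  python3 - <<'E'
from plant import bot
import cv2,numpy as np
t=bot.capture("top")[110:250,160:410]; s=bot.capture("side")[60:260,200:420]
t=cv2.resize(t,(400,224),interpolation=cv2.INTER_CUBIC); s=cv2.resize(s,(396,360),interpolation=cv2.INTER_CUBIC)
im=np.zeros((360,800,3),np.uint8); im[:224,:400]=t; im[:,400:796]=s; cv2.imwrite("pics/a3.png",im)
E
```

```text
t 26.55 world [358.7 387.4 253. ] chest -275.5 287.7 rot [3.142 0.    3.093] F [ 0.8  0.4 -0.2] w 0.5
```

View pics/a3.png

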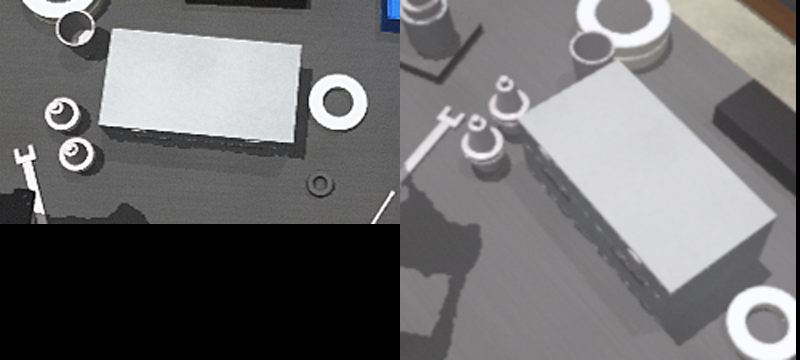

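The lid lies flat and shut (corners (110,30)–(300,140) in the left half). Both drawer fronts are flush under it, and the holders, cup, nut, flange and wrench are in place. Handing in.

```bash
python3 -c "
from plant import bot
print(bot.close_job())"
```

```text
the job is handed in; nothing more can be done
None
```

Both drawers were pushed home and then the lid was pushed shut, with no steady force above about 12 N; the last picture shows the surrounding tools undisturbed, and the job was handed in at about 27 s (no verdict was returned).

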